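Pack the last soap carton and bolt the kit case

TASK

Finish packing the plywood kit case: lay the teal soap carton flat on the floor of the empty bay of its tray without dropping it, swing the lid fully shut without slamming it, and then push the slide bolt fully home through the keeper. Leave the other loose things on the table where they are.

Things in the scene. Friction and masses are not known exactly. Their poses are not given: they have to be found in the camera images.
- case: Fixed shallow plywood case, 320 (its x) x 345 (its y) x 125 mm high, walls 12 mm. Origin: centre of its underside. On top a fixed 122 mm wide deck at the +y side carries the slide bolt; the lid, hinged along the -y side, covers the opening: x -148 to 148, y -155 to 50. The grey tray in it has a divider at x 14 (top at z 74); its +x bay is full of cream soap bars, its -x bay is empty.
- bay (a point): Centre of the empty bay's floor: 52 mm above the table, 61 mm below the top of the walls (z 113, on which the lid rests). The bay is about 160 mm (case x) by 200 mm (case y); the point has the case's axes.
- soap_carton: The teal soap carton with a pale band, loose, 95 mm (its x) x 58 mm (its y) x 36 mm high, about 0.16 kg, not fragile in a normal grip. It lies on the table to the left of the case. Origin: centre of its underside.
- lid (a joint): Lid angle (rad): 0 shut, upper face flush with the deck; starts open at 1.4 to 1.9 (1.57 is upright). A 12 mm plywood panel, 320 mm wide, reaching 201 mm from the hinge line. Its stiff hinges (0.75 N m) hold it at any angle, so it must be pushed all the way down, with about 5 N at 140 mm from the hinge.
- lid_hinge (a point): Middle of the lid's hinge line, which runs along the case's x axis at the case's y = -154, z = 125 mm (fixed; the case's axes).
- lid_edge (a point): Middle of the lid's free edge, on its outer (upper when shut) face; 201 mm from the hinge line. Site axes are the lid's: y from hinge to free edge, z out of the outer face.
- keeper (a point): Centre of the steel keeper, a staple on the lid's outer face 16 mm in from the free edge, 23 mm wide, 18 mm long, 20 mm tall, on a base plate. The bolt passes through it with 2 to 2.5 mm play all round once the lid is shut.
- bolt (a joint): Bolt travel (m): 0 drawn, 0.046 fully home against its stop. It slides in the case's -y direction, from deck to lid. Starts at 0 to 0.010; steady friction of about 3 N, stays where left. The round-ended 10 mm rod reaches the keeper at 0.022 and is through it at 0.040. It enters freely with the lid within 0.01 rad of shut; if the lid stands higher it stops at the lid's edge, about 0.016.
- bolt_knob (a point): Top centre of the bolt's upright black knob, 14 mm diameter, 22 mm tall, its top 45 mm above the deck (170 mm above the table); moves with the bolt. It runs between two steel guide straps whose tops are 18.5 mm above the deck, 18 mm wide. Case axes.
- orange_carton: Bystander: orange carton of the same size as the teal one. Origin: centre of its underside.
- tape_roll: Bystander: roll of brown tape lying flat, 104 mm diameter, 48 mm high.
- screwdriver: Bystander: screwdriver lying on the table, to the right of the case.
- glue_bottle: Bystander: white bottle, 56 mm diameter, 150 mm tall, standing right of the case.
- soap_bar: Bystander: loose cream soap bar 92 x 58 x 32 mm on the table left of the case.
- pencil: Bystander: flat red carpenter's pencil, 105 x 12 x 8 mm, lying on the case's deck about 120 mm to the +x side of the bolt, along the case's y.
Things that resemble listed ones, but are neither listed nor needed, are in the scene too. There is more than one size of the soap_carton; the one meant has the size given above.

How it is judged:
By the outcome, as a careful person would: the job done as asked, in the order asked, and still so for the second after the job is handed in, with the robot touching nothing.
It also fails if it takes over 61 s, if anything falls off the work surface, if the arm or the gripper's body presses on something with over 40 N, if the wrist force passes 120 N, or if a joint passes its speed limit or range.

ROBOT

A 6-joint arm with a two-finger parallel gripper is mounted at the origin on the work surface. World frame = base frame: x ahead of the robot, y to its left, z up, the work surface at z = 0. Lengths are in mm, angles in rad, forces in N, time in s.
With the tool pointing down it reaches from about 300 to 875 mm from the base axis. Payload 6.4 kg.
Tool frame: the origin (TCP) lies at the very end of the fingers, on their centre line; the grasp point (between the pads) lies 19 mm behind it (bot.tcp_to_grasp is the distance from the TCP to the grasp point, in mm); z points along the fingers, y is the direction in which the jaws open and shut (so a half turn about z gives the same grasp; the last joint's range is limited). The gripper opens to 88 mm and grips with 3 to 60 N. Pads are 18 mm wide; open, the fingers measure 123 mm over their backs; the gripper's body (75 mm by 187 mm) begins 45 mm behind the grasp point.
Start: joints at [1.052, 0.181, 1.607, -0, 1.354, -0.206], TCP at [176.93, 547.117, 238.714] pointing down, gripper open.
Joint ranges: [-2.99, 2.99], [-0.89, 2.07], [0.3, 2.58], [-1.14, 4.28], [0, 2.63], [-3.12, 3.12]. Speed limits (rad/s): [2.57, 2.57, 3.01, 3.14, 3.14, 3.14].

INTERFACE

Orientations are given as a unit quaternion [x, y, z, w].
In Python, from plant import bot gives the robot as it stands.
- The arm moves only by the shell command python3 -m creep 'ROWS'. ROWS is JSON, a list of rows, each a list of 7 numbers: the shift along the tool's x, y, z in cm, then the turn, a rotation vector about the tool's x, y, z in degrees, then the closure, from 0 (fully open) to 1 (shut). A call has 1 to 12 rows; each row is the pose to reach, as a shift and turn from the pose commanded when the call began, along the tool's axes at that moment; what a row does not reach only later rows make up. A row lasts 1/10 s, in which the tool goes at most 50 mm and 8.59 degrees, less where a joint would pass 70% of its speed; a pose out of reach is approached as far as the arm can. A call with a gripper value outside its range is refused whole. The fingers move at their own pace and stop on an object; the grip force is fixed at half the most. Time passes only in rows, so rows that repeat a pose let the fingers close. It gives the time, the measured TCP pose, the force and the opening at its end, in the units of the state.
- bot.get_obs(): the state, without advancing time (a new reading comes with each control period).
- bot.capture(name): name is "scene" or "side" or "wrist"; returns a dict with "frame" (480x640x3 uint8, red, green, blue), "range_z" (480x640 float32, mm along the optical axis (not along the pixel's ray), 0 where there is no reading), "camera_matrix" (3x3 intrinsics, pixels), "k1" (the pictures are not rectified: a ray, as slopes to the right and down, at radius r is drawn at 1 + k1 r^2 times it, then the intrinsics apply), "extrinsics" (4x4, takes a point from world to camera coordinates); the wrist camera has in their place "hand_eye" (4x4, takes a point from camera to tool coordinates, whose origin is the TCP and whose axes are the flange's). Camera axes: x right, y down, z forward; pixel columns grow to the right and rows downward; lengths in mm; the calibration is good to about 2 mm. A picture is of the moment at which its call begins: read the wrist's pose just before it.
- bot.close_job(): hands the job in, once; it reports no verdict.
Trained networks look in the newest picture that a camera, given by its name, has taken for a name from the list of things; names that differ only in an ending like _2 or _b are one class to them, and where a whole thing is asked for, a point or a joint stands for the part that bears it (a point fixed in the world has none). Each returns a list of dicts, best first, with "p" (0 to 1); they miss things now and then, are a little off and sometimes report something else, mostly with a low value. They report only what shows in the picture. A call takes as long as a camera call. They do not tell look-alikes from the thing itself.
- bot.spot_in(camera, query): "position" ([column, row] in pixels, amid what is visible of it).
The state is a dict: "time": time; "joints": joint angles; "qd": joint speeds; "joint_torque": joint torques, N m; "tool_pos": TCP position; "eef_rot": TCP orientation; "ft_force": force on the tool from outside, world axes, zero at the start; "wrist_torque": the same for the moment, N m; "width": finger opening in mm.
Only numpy, scipy, OpenCV 4.12 (cv2) and the standard library are available. Lean on these libraries where they do the work, as an engineer would, in place of code of your own. Each camera call takes 0.05 s, during which the arm holds its last target.

## Working session

There is one attempt and no reset: what is moved stays moved. The work goes in short steps, Python scripts to look and compute and a shell command to move; the robot and the scene stay as the last step left them, time stands still between calls to the robot, and variables do not carry over. Pictures are saved under pics/ and viewed, and the job is handed in when it is done.

```bash
ls; mkdir -p pics; cat > h.py <<'E'
import numpy as np, cv2
from plant import bot
from scipy.spatial.transform import Rotation as R
def cap(n,save=None):
    o=bot.get_obs(); d=bot.capture(n); d['obs']=o
    if n=='wrist':
        T=np.eye(4);T[:3,:3]=R.from_quat(o['eef_rot']).as_matrix();T[:3,3]=o['tool_pos']
        d['c2w']=T@np.array(d['hand_eye'])
    else: d['c2w']=np.linalg.inv(np.array(d['extrinsics']))
    if save: cv2.imwrite('pics/'+save,d['frame'][:,:,::-1])
    return d
def rays(d,uv):
    K=np.array(d['camera_matrix']);uv=np.atleast_2d(uv).astype(float)
    x=(uv-[K[0,2],K[1,2]])/[K[0,0],K[1,1]]
    y=x.copy()
    for _ in range(10): y=x/(1+d['k1']*(y**2).sum(1,keepdims=True))
    return np.c_[y,np.ones(len(y))]
def toW(d,uv,z=None):
    uv=np.atleast_2d(uv); r=rays(d,uv)
    if z is None: z=d['range_z'][uv[:,1].astype(int),uv[:,0].astype(int)]
    p=r*np.reshape(z,(-1,1)); return p@d['c2w'][:3,:3].T+d['c2w'][:3,3]
def cloud(d):
    u,v=np.meshgrid(np.arange(640),np.arange(480))
    return toW(d,np.c_[u.ravel(),v.ravel()]).reshape(480,640,3)
def onplane(d,uv,z):
    r=rays(d,uv)@d['c2w'][:3,:3].T; c=d['c2w'][:3,3]
    return c+r*((z-c[2])/r[:,2:3])
def proj(d,P):
    P=np.atleast_2d(P); C=np.linalg.inv(d['c2w']);p=P@C[:3,:3].T+C[:3,3]
    s=p[:,:2]/p[:,2:];s=s*(1+d['k1']*(s**2).sum(1,keepdims=True));K=np.array(d['camera_matrix'])
    return s*[K[0,0],K[1,1]]+[K[0,2],K[1,2]]
E
python3 - <<'E'
from h import *
import pickle
print(bot.get_obs())
for n in ['scene','side','wrist']:
    d=cap(n,n+'0.png'); pickle.dump({k:d[k] for k in d},open(n+'0.pkl','wb'))
    print(n,d['c2w'].round(2).tolist(),d['camera_matrix'],d['k1'])
    for q in ['soap_carton','case','lid','keeper','bolt','bolt_knob','orange_carton','soap_bar','tape_roll','glue_bottle']:
        print(q,[(np.round(x['position']).tolist(),round(x['p'],2)) for x in bot.spot_in(n,q)][:4])
E
```

```text
pics
{'time': 0.0, 'joints': array([ 1.05171257e+00,  1.81525732e-01,  1.60798833e+00, -9.71507880e-06,
        1.35382047e+00, -2.06320134e-01]), 'qd': array([ 0.00177646,  0.00129588,  0.00118225, -0.00059435, -0.00050844,
       -0.00014219]), 'joint_torque': array([ 1.04050512e-03, -4.33878350e+01, -3.41844749e+01,  7.02545280e-02,
        3.85000266e-02, -1.47162427e-04]), 'tool_pos': array([176.64705809, 546.63055615, 237.8282702 ]), 'eef_rot': array([ 1.55744099e-01,  9.87797052e-01, -8.15960505e-04, -3.04576709e-04]), 'ft_force': array([0.70153624, 0.15815985, 0.81177317]), 'wrist_torque': array([0.00321833, 0.01404658, 0.01048785]), 'width': 88.11158836399704}
scene [[-0.82, 0.42, -0.38, 1016.6], [0.57, 0.61, -0.56, 786.3], [-0.01, -0.67, -0.74, 1170.59], [0.0, 0.0, 0.0, 1.0]] [[502.27415822   0.         325.29114444]
 [  0.         502.27415822 242.31997437]
 [  0.           0.           1.        ]] -0.07631264310552958
soap_carton [([442.0, 299.0], 0.95), ([416.0, 327.0], 0.93), ([423.0, 381.0], 0.66), ([363.0, 329.0], 0.63)]
case [([288.0, 239.0], 0.79)]
lid [([269.0, 18
[... 705 characters left out ...]
60.0, 256.0], 0.81)]
bolt [([359.0, 220.0], 0.48)]
bolt_knob [([362.0, 217.0], 0.56)]
orange_carton [([350.0, 199.0], 0.6), ([361.0, 264.0], 0.22)]
soap_bar [([279.0, 186.0], 0.64)]
tape_roll [([320.0, 184.0], 0.67)]
glue_bottle [([414.0, 357.0], 0.52)]
wrist [[0.31, 0.92, 0.24, 113.73], [0.95, -0.3, -0.08, 567.64], [0.0, 0.26, -0.97, 385.17], [0.0, 0.0, 0.0, 1.0]] [[347.80947976   0.         315.51165765]
 [  0.         347.80947976 240.37773389]
 [  0.           0.           1.        ]] -0.044210027774993624
soap_carton [([200.0, 404.0], 0.73)]
case []
lid []
keeper []
bolt []
bolt_knob []
orange_carton [([200.0, 404.0], 0.17)]
soap_bar [([317.0, 383.0], 0.87)]
tape_roll []
glue_bottle []
```

View pics/scene0.png

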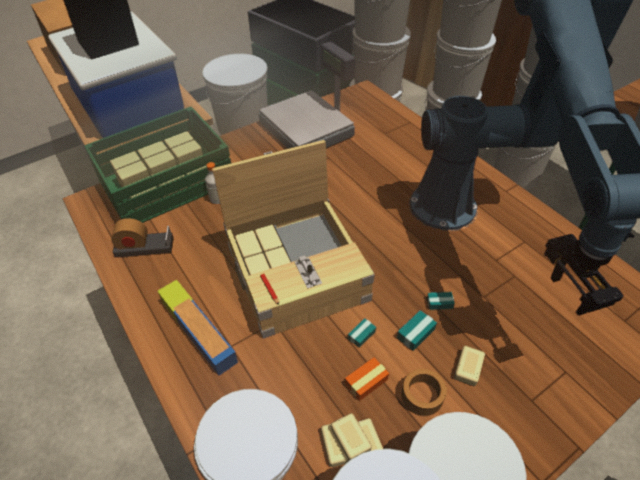

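View pics/side0.png

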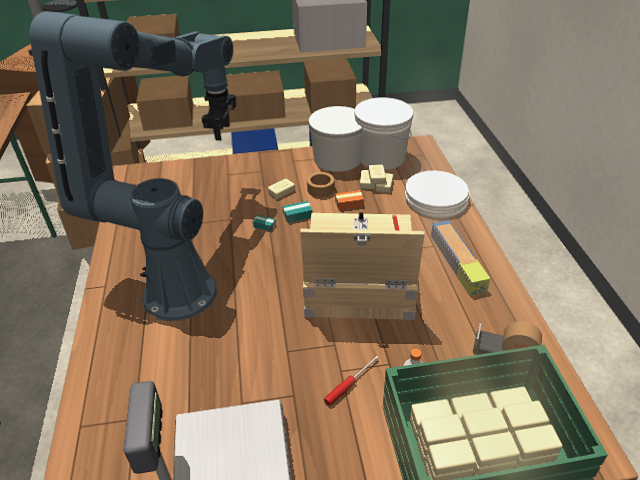

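View pics/wrist0.png

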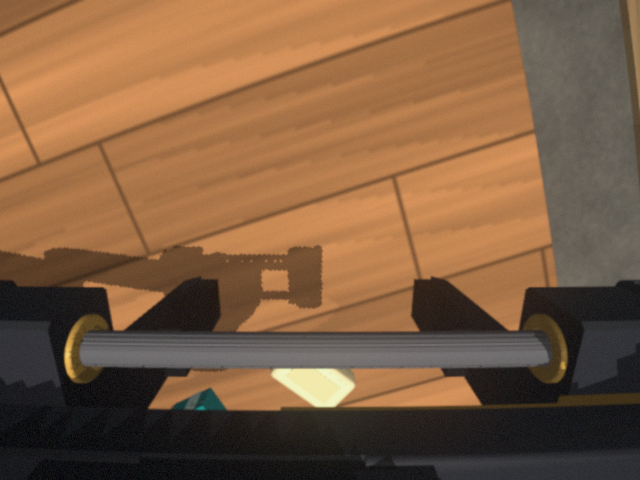

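The scene view shows three teal things at (362,331), (417,329) and (440,299). The case is at about (300,260) with its lid open and the knob near (308,265). Next I'll measure the teal things, the case and the lid.

```bash
python3 - <<'E'
from h import *
import pickle
for n in ['scene','side']:
    d=pickle.load(open(n+'0.pkl','rb'));P=cloud(d);f=d['frame']
    hsv=cv2.cvtColor(f,cv2.COLOR_RGB2HSV)
    m=((hsv[...,0]>78)&(hsv[...,0]<98)&(hsv[...,1]>90)).astype(np.uint8)
    m=cv2.morphologyEx(m,cv2.MORPH_CLOSE,np.ones((9,9)))
    # reachable table band
    m&=((P[...,2]>5)&(P[...,2]<60)&(d['range_z']>0)).astype(np.uint8)
    k,l,s,c=cv2.connectedComponentsWithStats(m)
    for i in range(1,k):
        if s[i,4]<60: continue
        p=P[l==i]; zt=np.percentile(p[:,2],95)
        t=p[p[:,2]>zt-6]
        r=cv2.minAreaRect(t[:,:2].astype(np.float32))
        print(n,c[i].round(),s[i,4],'ztop',zt.round(1),'rect',np.round(r[0],1),np.round(r[1],1),round(r[2],1))
    # case: deck points
    msk=(P[...,2]>119)&(P[...,2]<131)&(P[...,0]>200)&(P[...,0]<900)&(abs(P[...,1])<500)&(d['range_z']>0)
    k,l,s,c=cv2.connectedComponentsWithStats(msk.astype(np.uint8))
    for i in np.argsort(-s[1:,4])[:3]+1:
        p=P[l==i];r=cv2.minAreaRect(p[:,:2].astype(np.float32));print('z125',c[i].round(),s[i,4],np.round(r[0],1),np.round(r[1],1),round(r[2],1),p[:,2].mean())
E
```

```text
scene [440. 300.] 333 ztop 30.4 rect [289.9 286.8] [42.3 66.5] 59.6
scene [417. 328.] 667 ztop 41.0 rect [412.1 324.4] [94.2 56.8] 9.9
scene [362. 331.] 323 ztop 30.1 rect [533.2 245. ] [67.3 40.5] 13.5
z125 [308. 277.] 4224 [585.8  75.2] [130.7 324.9] 77.6 125.36542569115564
z125 [210. 173.] 16 [ 616.4 -463.8] [ 9.2 17.5] 19.4 124.19759930499166
z125 [225. 226.] 14 [ 685.5 -224.2] [ 8.5 31.6] 3.3 125.06580724522357
side [298. 211.] 387 ztop 43.0 rect [408.2 319.7] [90.3 64. ] 6.9
side [263. 222.] 207 ztop 32.7 rect [288.4 283.8] [46.3 67.7] 52.7
z125 [361. 286.] 781 [ 527.  -191.4] [ 34.  323.5] 77.7 125.626955309275
z125 [334. 221.] 694 [507.3 114.2] [ 92.9 154.9] 77.3 126.40091734233887
z125 [378. 222.] 451 [647.7  85.2] [ 91.7 107.4] 77.9 126.7949988845613
```

```bash
python3 - <<'E'
import cv2
a=cv2.imread('pics/scene0.png')[130:410,190:510];cv2.imwrite('pics/z1.png',cv2.resize(a,(800,700),interpolation=2)[:600])
a=cv2.imread('pics/side0.png')[180:330,240:440];cv2.imwrite('pics/z2.png',cv2.resize(a,(800,600),interpolation=2))
E
```

```text
(no output)
```

View pics/z1.png

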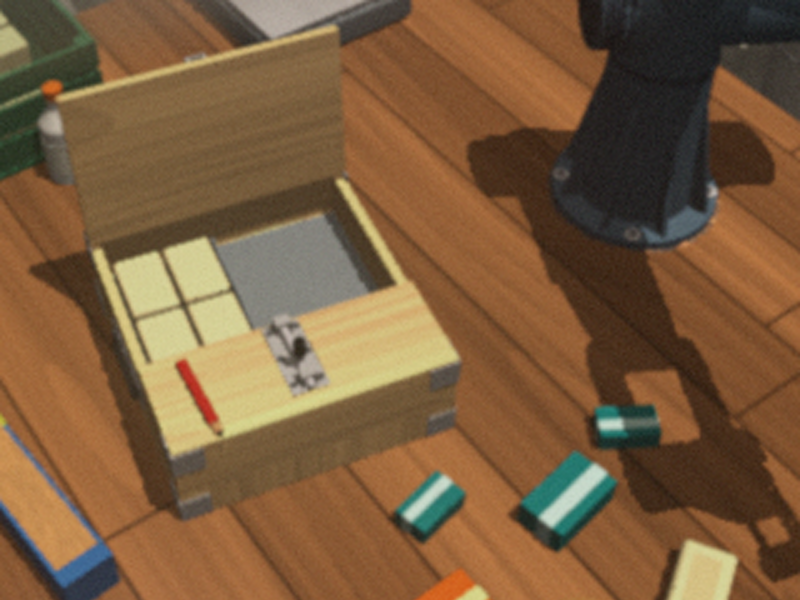

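View pics/z2.png

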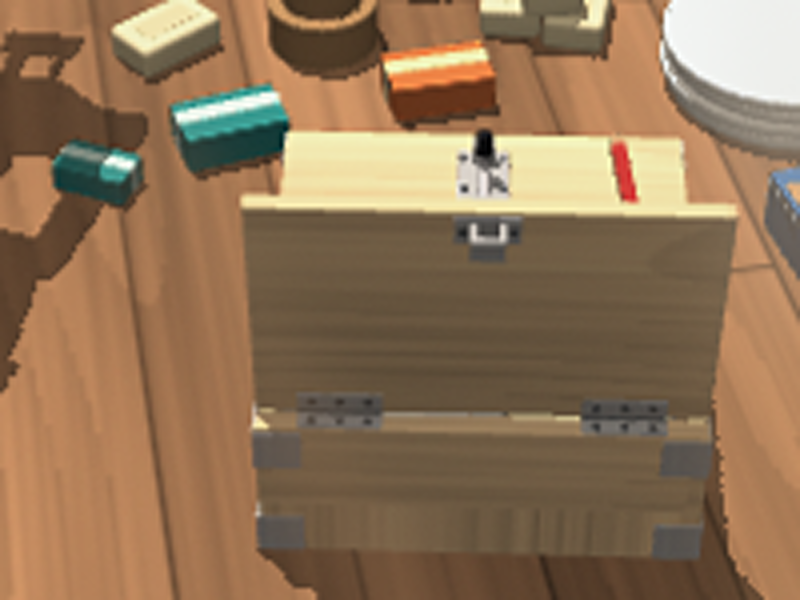

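```bash
python3 - <<'E'
from h import *
import pickle
for n in ['scene','side']:
    d=pickle.load(open(n+'0.pkl','rb'));P=cloud(d);v=d['range_z']>0
    for a in [-12.0,-12.4,-12.8]:
        a=np.deg2rad(a);X=np.array([np.cos(a),np.sin(a)]);Y=np.array([-X[1],X[0]])
        m=v&(abs(P[...,2]-125.5)<4)&(P[...,0]>400)&(P[...,0]<760)&(P[...,1]>-20)&(P[...,1]<180)
        q=P[m][:,:2]; x=q@X;y=q@Y
        # edges: per-bin extremes
        dk=(y>np.median(y)-30)&(y<np.median(y)+30)
        lo=[];hi=[]
        for b in np.arange(y[dk].min(),y[dk].max(),8):
            s=x[(y>=b)&(y<b+8)]
            if len(s)>8: lo.append(s.min());hi.append(s.max())
        yh=[];bc=[]
        for b in np.arange(x.min()+10,x.max()-10,10):
            s=y[(x>=b)&(x<b+10)]
            if len(s)>5: yh.append(s.max());bc.append(b)
        print(n,np.rad2deg(a),'x',np.median(lo),np.median(hi),'ymax',np.median(yh),'slope',np.polyfit(bc,yh,1)[0], 'lo slope',np.polyfit(range(len(lo)),lo,1)[0]/8)
    # lid plane
    a=np.deg2rad(-12.4);X=np.array([np.cos(a),np.sin(a)]);Y=np.array([-X[1],X[0]])
    O=np.array([561.8,-33.7]); q=(P[...,:2]-O);cx=q@X;cy=q@Y;z=P[...,2]
    m=v&(abs(cx)<140)&(cy<-120)&(cy>-260)&(z>150)&(z<310)
    A=np.c_[z[m]-125,np.ones(m.sum())];s=np.linalg.lstsq(A,cy[m],rcond=None)[0];
    res=cy[m]-A@s;g=abs(res)<4;s=np.linalg.lstsq(A[g],cy[m][g],rcond=None)[0]
    print('lid dy/dz',s,'angle',np.pi/2-np.arctan(s[0]),'ztop',z[m].max(),g.sum())
    # bolt knob: high points over deck
    m=v&(abs(cx)<40)&(cy>50)&(cy<172)&(z>150)&(z<180)
    print('knob pts',m.sum(),cx[m].mean(),cy[m].mean(),z[m].max() if m.any() else 0)
    m=v&(abs(cx+65)<60)&(cy>-130)&(cy<40)&(z<80)
    print('bay floor z',np.median(z[m]) if m.any() else 0, m.sum())
E
```

```text
scene -12.000000000000002 x 397.41886938681506 717.4081407959188 ymax 257.3041501163688 slope -0.0026413668878798053 lo slope -0.027943393925815407
scene -12.4 x 395.8823400442858 715.9966655407036 ymax 261.1109733154811 slope 0.004357967775618047 lo slope -0.03137545213102546
scene -12.8 x 394.52248834613385 714.5502936181304 ymax 264.95822815565833 slope 0.011454965699174707 lo slope -0.03747451406105104
lid dy/dz [-9.34587913e-02 -1.43419619e+02] angle 1.6639844286446548 ztop 309.97834593842936 3997
knob pts 40 0.8443082014561046 119.04248543729155 172.29936659388477
bay floor z 52.47278406314331 1129
side -12.000000000000002 x 397.3221055883746 714.4714020015526 ymax 258.36481479049456 slope -0.005939717865502198 lo slope -0.012446141089974928
side -12.4 x 395.74607854618944 713.0481050965324 ymax 262.44185056084206 slope 0.0009981475792658204 lo slope -0.016734888028749804
side -12.8 x 394.06896159283065 712.7846710833628 ymax 265.6970395830852 slope 0.005755516407243145 lo slope -0.025317352767223997
lid dy/dz [-9.58783499e-02 -1.52456805e+02] angle 1.6663824942941043 ztop 309.99072297972214 3730
knob pts 30 -0.47031466358032664 112.5687395882761 174.77616655252245
bay floor z 53.10906183599195 17
```

Scene pic: the full-size teal carton is the middle one (417,329), measured 94x57x~38 at (411,323) with its long axis at about 9°. The other two are about 67x42. The lid is at about 1.665 rad and the case frame is about (561.7,-32.4), -12.3°. I'll move to a spot where the wrist camera looks straight at the carton.

```bash
python3 -m creep '[[-34.4,-11.5,8.9,0,0,-27,0],[-34.4,-11.5,8.9,0,0,-27,0],[-34.4,-11.5,8.9,0,0,-27,0],[-34.4,-11.5,8.9,0,0,-27,0],[-34.4,-11.5,8.9,0,0,-27,0],[-34.4,-11.5,8.9,0,0,-27,0],[-34.4,-11.5,8.9,0,0,-27,0],[-34.4,-11.5,8.9,0,0,-27,0],[-34.4,-11.5,8.9,0,0,-27,0],[-34.4,-11.5,8.9,0,0,-27,0],[-34.4,-11.5,8.9,0,0,-27,0]]'
cat > teal.py <<'E'
from h import *
import sys
d=cap('wrist',sys.argv[1]);P=cloud(d);f=d['frame'];o=d['obs']
print([(np.round(x['position']).tolist(),round(x['p'],2)) for x in bot.spot_in('wrist','soap_carton')][:4])
hsv=cv2.cvtColor(f,cv2.COLOR_RGB2HSV)
m=((hsv[...,0]>78)&(hsv[...,0]<98)&(hsv[...,1]>90)).astype(np.uint8)
m=cv2.morphologyEx(m,cv2.MORPH_CLOSE,np.ones((25,25)))
z0=float(sys.argv[2]) if len(sys.argv)>2 else 36
m&=((P[...,2]>z0-7)&(P[...,2]<z0+9)&(d['range_z']>0)).astype(np.uint8)
k,l,s,c=cv2.connectedComponentsWithStats(m)
for i in range(1,k):
    if s[i,4]<200: continue
    t=P[l==i];r=cv2.minAreaRect(t[:,:2].astype(np.float32))
    print(c[i].round(),s[i,4],t[:,2].mean().round(1),np.round(r[0],1),np.round(r[1],1),round(r[2],1))
print('tcp',o['tool_pos'].round(1),'toolx',np.rad2deg(np.arctan2(*R.from_quat(o['eef_rot']).as_matrix()[[1,0],0])).round(2),R.from_quat(o['eef_rot']).as_matrix()[:,2].round(3))
E
python3 teal.py w1.png
```

```text
time: 2.75
tool_pos: [468.1, 332.6, 150.0]
eef_rot: [-0.08, 0.997, 0.0, -0.0]
ft_force: [0.6, 0.7, -0.2]
width: 87.9
[([205.0, 269.0], 0.88), ([315.0, 153.0], 0.7), ([279.0, 10.0], 0.63)]
[295. 153.] 4526 36.5 [411.2 308.7] [93.9 25.3] 9.9
[347. 152.] 2302 36.5 [404.5 346.4] [93.6 12.7] 10.0
tcp [468.1 332.6 150. ] toolx -170.88 [-0.  0. -1.]
```

View pics/w1.png

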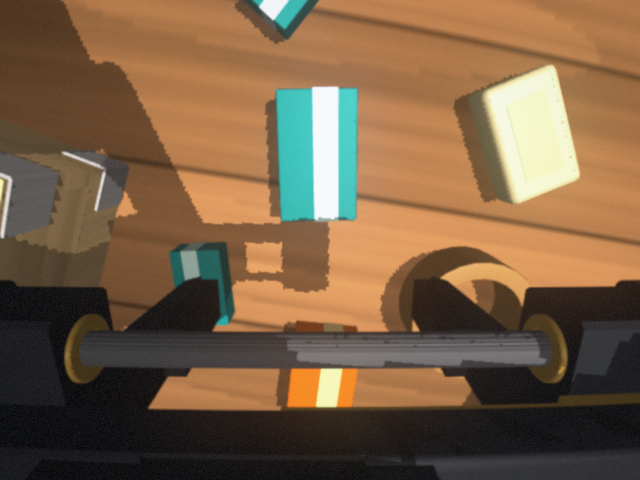

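Wrist pic: the 94x57 carton is at (317,153), with the soap bar at (525,135) and tape at (470,290). Combined estimate: centre (408.7,324.3), long axis at 9.9°. Now aligning and descending to grasp.

```bash
python3 -m creep '[[5.99,0.12,5,0,0,-0.8,0],[5.99,0.12,8,0,0,-0.8,0],[5.99,0.12,11,0,0,-0.8,0],[5.99,0.12,13,0,0,-0.8,0],[5.99,0.12,14,0,0,-0.8,0],[5.99,0.12,14.4,0,0,-0.8,0],[5.99,0.12,14.4,0,0,-0.8,0],[5.99,0.12,14.4,0,0,-0.8,1],[5.99,0.12,14.4,0,0,-0.8,1],[5.99,0.12,14.4,0,0,-0.8,1],[5.99,0.12,14.4,0,0,-0.8,1],[5.99,0.12,14.4,0,0,-0.8,1]]'
python3 -c "
from h import *
o=bot.get_obs();print(o['width'],o['ft_force'],o['joints'].round(2))"
```

```text
time: 4.05
tool_pos: [409.9, 323.8, 6.3]
eef_rot: [-0.086, 0.996, 0.0, 0.0]
ft_force: [-1.3, 0.4, 2.8]
width: 57.9
57.94435996988787 [-1.30674823  0.40678735  2.79246227] [ 0.44  0.4   1.87  0.    0.86 -1.3 ]
```

Gripped at 57.9 mm. Lifting and turning clear of the case.

```bash
python3 -m creep '[[0,0,-2,0,0,0,1],[0,0,-6,0,0,0,1],[0,0,-11,0,0,8,1],[0,0,-16,0,0,16,1],[0,-2,-20,0,0,24,1],[0,-5,-22,0,0,32,1],[0,-8,-22,0,0,40,1],[-0.1,-11,-22,0,0,48,1],[-0.2,-14,-22,0,0,56,1],[-0.3,-17,-22,0,0,64,1],[-0.3,-19,-22,0,0,72,1],[-0.3,-20,-22,0,0,80,1]]'
cat > st.py <<'E'
from h import *
import sys
o=bot.get_obs();M=R.from_quat(o['eef_rot']).as_matrix();p=o['tool_pos']
a=np.deg2rad(-12.35);X=np.array([np.cos(a),np.sin(a),0]);Y=np.array([-X[1],X[0],0]);O=np.array([561.7,-32.4,0])
print('t',o['time'],'tcp',p.round(1),'case',((p-O)@X).round(1),((p-O)@Y).round(1),'toolx deg',np.rad2deg(np.arctan2(M[1,0],M[0,0])).round(2),'z',M[:,2].round(3),'F',o['ft_force'].round(1),'w',round(o['width'],1),'q',o['joints'].round(2))
if len(sys.argv)>3:
    g=np.array([float(v) for v in sys.argv[1:4]]);W=O+X*g[0]+Y*g[1];W[2]=g[2]
    print('shift cm',((W-p)@M/10).round(2),'turn z to 77.65:',np.round(np.rad2deg(np.arctan2(M[1,0],M[0,0]))-77.65,2))
E
python3 st.py -67 -52 226
```

```text
time: 5.25
tool_pos: [446.6, 125.3, 225.2]
eef_rot: [0.578, 0.816, -0.0, -0.0]
ft_force: [-0.1, 0.2, -2.6]
width: 57.8
t 5.25 tcp [446.6 125.3 225.2] case -146.2 129.4 toolx deg 109.44 z [-0.001 -0.    -1.   ] F [-0.1  0.2 -2.6] w 57.8 q [ 0.02 -0.06  1.89 -0.    1.31 -0.32]
shift cm [-19.59  -2.83  -0.07] turn z to 77.65: 31.79
```

```bash
python3 -m creep '[[-2,-0.3,0,0,0,8,1],[-5,-0.7,0,0,0,16,1],[-8,-1.2,0,0,0,24,1],[-12,-1.7,0,0,0,31.8,1],[-16,-2.3,0,0,0,31.8,1],[-19,-2.7,0,0,0,31.8,1],[-19.6,-2.85,0,0,0,31.8,1],[-19.6,-2.85,0,0,0,31.8,1],[-19.6,-2.85,0,0,0,31.8,1]]'
python3 st.py -67 -52 60
python3 - <<'E'
from h import *
cap('scene','s2.png')
a=cv2.imread('pics/s2.png')[130:410,190:510];cv2.imwrite('pics/s2z.png',cv2.resize(a,(680,595),interpolation=2))
E
```

```text
time: 6.15
tool_pos: [486.1, -66.0, 225.2]
eef_rot: [0.777, 0.63, -0.0, -0.001]
ft_force: [0.1, -0.2, -2.2]
width: 58.1
t 6.15 tcp [486.1 -66.  225.2] case -66.7 -49.0 toolx deg 78.09 z [-0.001  0.001 -1.   ] F [ 0.1 -0.2 -2.2] w 58.1 q [-0.38  0.    1.83  0.    1.31 -0.17]
shift cm [-3.100e-01 -1.000e-02  1.652e+01] turn z to 77.65: 0.44
```

View pics/s2z.png

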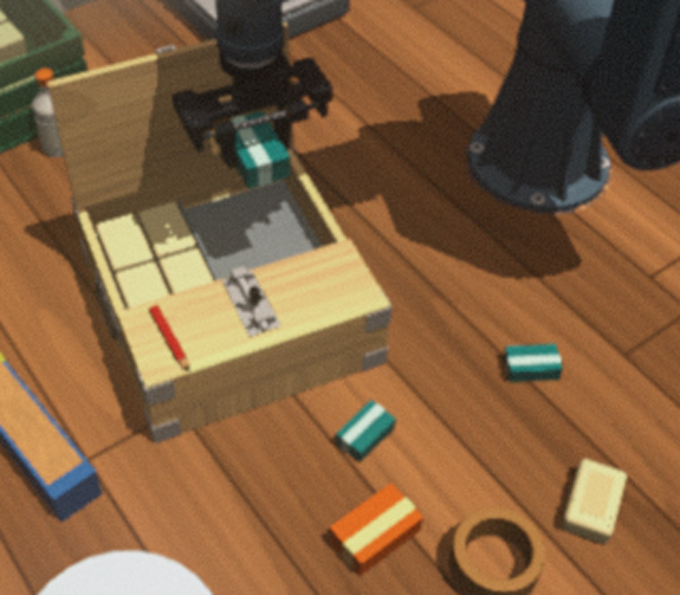

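Picture: the carton is held level over the empty bay. Lowering in stages.

```bash
python3 -m creep '[[-0.3,0,3,0,0,0.4,1],[-0.3,0,6,0,0,0.4,1],[-0.3,0,9,0,0,0.4,1],[-0.3,0,12,0,0,0.4,1],[-0.3,0,14,0,0,0.4,1],[-0.3,0,15,0,0,0.4,1],[-0.3,0,15,0,0,0.4,1]]'
python3 st.py -67 -52 58.5
```

```text
time: 6.9
tool_pos: [485.0, -68.6, 74.6]
eef_rot: [0.778, 0.628, -0.001, -0.001]
ft_force: [-0.2, 0.0, -1.6]
width: 57.7
t 6.9 tcp [485.  -68.6  74.6] case -67.2 -51.8 toolx deg 77.76 z [-0.003  0.001 -1.   ] F [-0.2  0.  -1.6] w 57.7 q [-0.38  0.22  1.94  0.    0.99 -0.17]
shift cm [-0.02  0.02  1.61] turn z to 77.65: 0.11
```

```bash
python3 -m creep '[[0,0,0.5,0,0,0,1],[0,0,1.0,0,0,0,1],[0,0,1.3,0,0,0,1],[0,0,1.5,0,0,0,1],[0,0,1.55,0,0,0,1],[0,0,1.55,0,0,0,1]]'
python3 st.py -67 -52 58.5
```

```text
time: 7.5
tool_pos: [486.1, -70.0, 60.3]
eef_rot: [0.779, 0.627, 0.0, 0.0]
ft_force: [0.1, 0.7, -2.2]
width: 57.4
t 7.5 tcp [486.1 -70.   60.3] case -65.8 -52.9 toolx deg 77.67 z [ 0. -0. -1.] F [ 0.1  0.7 -2.2] w 57.4 q [-0.39  0.24  1.94 -0.    0.96 -0.17]
shift cm [ 0.09 -0.12  0.18] turn z to 77.65: 0.02
```

```bash
python3 -m creep '[[0,0,0.1,0,0,0,1],[0,0,0.1,0,0,0,1]]'; python3 -m creep '[[0,0,0.1,0,0,0,1],[0,0,0.1,0,0,0,1]]'
```

```text
time: 7.7
tool_pos: [486.0, -70.0, 59.2]
eef_rot: [0.779, 0.627, 0.0, 0.0]
ft_force: [0.3, -0.2, -2.5]
width: 57.5
time: 7.9
tool_pos: [486.1, -70.0, 58.3]
eef_rot: [0.779, 0.627, 0.0, 0.0]
ft_force: [0.2, 0.4, -1.9]
width: 57.7
```

```bash
python3 -m creep '[[0,0,0.1,0,0,0,1],[0,0,0.1,0,0,0,1]]'; python3 -m creep '[[0,0,0.06,0,0,0,1],[0,0,0.06,0,0,0,1]]'
```

```text
time: 8.1
tool_pos: [486.1, -70.0, 58.2]
eef_rot: [0.779, 0.627, -0.0, 0.0]
ft_force: [-4.9, 0.7, 8.7]
width: 57.8
time: 8.3
tool_pos: [486.1, -70.0, 58.2]
eef_rot: [0.779, 0.627, -0.0, 0.0]
ft_force: [-7.5, 1.2, 15.2]
width: 57.8
```

Contact with the floor: the force rose at the expected height. Releasing.

```bash
python3 -m creep '[[0,0,-0.1,0,0,0,1],[0,0,-0.1,0,0,0,0.6],[0,0,-0.1,0,0,0,0.3],[0,0,-0.1,0,0,0,0.1],[0,0,-0.1,0,0,0,0.1],[0,0,-0.1,0,0,0,0.1],[0,0,-1,0,0,0,0.1],[0,0,-2.5,0,0,0,0.1],[0,0,-5,0,0,0,0.1],[0,0,-9,0,0,0,0.1],[0,0,-13,0,0,0,0.1],[0,0,-17,0,0,0,0.1]]'
python3 - <<'E'
from h import *
d=cap('scene','s3.png')
a=cv2.imread('pics/s3.png')[130:410,190:510];cv2.imwrite('pics/s3z.png',cv2.resize(a,(680,595),interpolation=2))
E
python3 st.py; python3 teal.py w3.png 88
```

```text
time: 9.5
tool_pos: [485.7, -69.7, 228.8]
eef_rot: [0.779, 0.627, 0.0, 0.0]
ft_force: [1.3, -1.2, -0.1]
width: 79.8
t 9.55 tcp [489.2 -71.  236.1] case -62.6 -53.2 toolx deg 77.7 z [ 0.01  -0.004 -1.   ] F [ 3.4 -0.1  5.1] w 79.1 q [-0.38 -0.01  1.82  0.    1.32 -0.17]
[]
[310. 221.] 7072 88.6 [486.1 -68.5] [94.2 58. ] 77.7
tcp [489.2 -71.  236.1] toolx 77.7 [ 0.01  -0.004 -1.   ]
```

View pics/s3z.png

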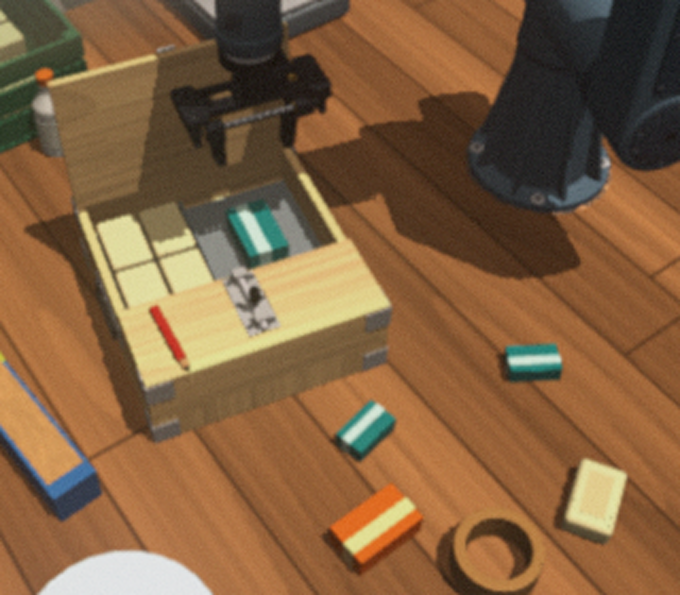

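View pics/w3.png

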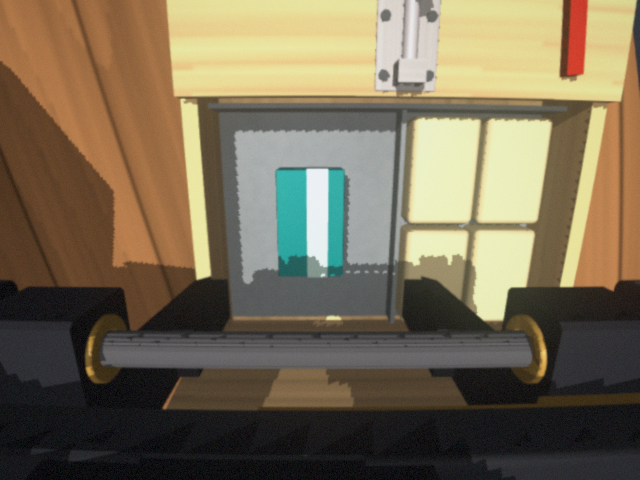

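Wrist and scene pics: the carton lies flat in the bay at wrist (310,221), top at z≈88.6 (52+36), size 94x58 and aligned. Next I'll raise over the lid and go behind it with the fingers closed.

```bash
python3 -m creep '[[0,0,-4,0,0,0,1],[0,0,-8,0,0,0,1],[0,0,-12,0,0,0,1],[-1,0,-13,0,0,0,1],[-5,0,-13,0,0,0,1],[-9,0,-13,0,0,0,1],[-13,0,-13,0,0,0,1],[-16,0,-13,0,0,0,1],[-17,0,-13,0,0,0,1],[-17,0,-13,0,0,0,1],[-17,0,-13,0,0,0,1]]'
python3 st.py -60 -200 276
```

```text
time: 10.75
tool_pos: [449.6, -235.1, 355.6]
eef_rot: [0.779, 0.627, 0.0, -0.001]
ft_force: [-0.6, -0.2, 0.8]
width: 0.1
t 10.75 tcp [ 449.6 -235.1  355.6] case -66.1 -222.0 toolx deg 77.68 z [-0.001  0.002 -1.   ] F [-0.6 -0.2  0.8] w 0.1 q [-0.72 -0.05  1.62  0.    1.58 -0.5 ]
shift cm [2.19 0.63 7.97] turn z to 77.65: 0.03
```

```bash
python3 - <<'E'
from h import *
d=cap('side','d4.png')
a=cv2.imread('pics/d4.png')[60:360,200:520];cv2.imwrite('pics/d4z.png',cv2.resize(a,(640,600),interpolation=2))
E
```

```text
(no output)
```

View pics/d4z.png

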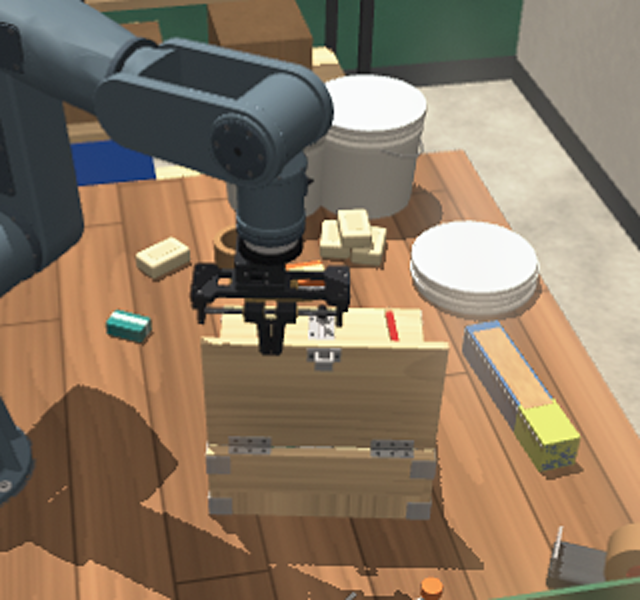

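```bash
python3 -m creep '[[0,0.3,4,0,0,0,1],[0,0.5,7.5,0,0,0,1],[0,0.5,8,0,0,0,1],[1,0.5,8,0,0,0,1],[2,0.5,8,0,0,0,1],[3,0.5,8,0,0,0,1],[4,0.5,8,0,0,0,1],[4.6,0.5,8,0,0,0,1],[5.2,0.5,8,0,0,0,1],[5.8,0.5,8,0,0,0,1],[5.8,0.5,8,0,0,0,1]]'
python3 st.py
python3 - <<'E'
import numpy as np
# start TCP case y=-163.5? list targets
for t in np.arange(1.6,-0.01,-0.1): print(round(t,2),'y',round(-163+150*np.cos(t),1),'z',round(125+150*np.sin(t),1))
E
```

```text
time: 11.9
tool_pos: [467.2, -179.8, 276.8]
eef_rot: [0.779, 0.627, 0.0, 0.0]
ft_force: [-0.9, -0.5, 0.6]
width: 0.4
t 11.9 tcp [ 467.2 -179.8  276.8] case -60.8 -164.2 toolx deg 77.71 z [ 0.  0. -1.] F [-0.9 -0.5  0.6] w 0.4 q [-0.61 -0.02  1.74  0.    1.42 -0.39]
1.6 y -167.4 z 274.9
1.5 y -152.4 z 274.6
1.4 y -137.5 z 272.8
1.3 y -122.9 z 269.5
1.2 y -108.6 z 264.8
1.1 y -95.0 z 258.7
1.0 y -82.0 z 251.2
0.9 y -69.8 z 242.5
0.8 y -58.5 z 232.6
0.7 y -48.3 z 221.6
0.6 y -39.2 z 209.7
0.5 y -31.4 z 196.9
0.4 y -24.8 z 183.4
0.3 y -19.7 z 169.3
0.2 y -16.0 z 154.8
0.1 y -13.7 z 140.0
-0.0 y -13.0 z 125.0
```

```bash
python3 -m creep '[[0.6,0,0.1,0,0,0,1],[1.2,0,0.2,0,0,0,1],[1.92,0,0.3,0,0,0,1],[2.67,0,0.4,0,0,0,1],[3.4,0,0.55,0,0,0,1],[4.13,0,0.73,0,0,0,1],[4.85,0,0.95,0,0,0,1],[5.56,0,1.2,0,0,0,1],[5.56,0,1.2,0,0,0,1]]'
python3 st.py
cat > lid.py <<'E'
from h import *
import sys
for n in ['side','scene']:
    d=cap(n,sys.argv[1]+n+'.png');P=cloud(d);v=d['range_z']>0
    a=np.deg2rad(-12.35);X=np.array([np.cos(a),np.sin(a)]);Y=np.array([-X[1],X[0]]);O=np.array([561.7,-32.4])
    q=P[...,:2]-O;cx=q@X;cy=q@Y;z=P[...,2]-125
    # use lid's +x half, away from the gripper
    m=v&(cx>45)&(cx<145)&(z>6)&(z<205)&(cy>-200)&(cy<48)
    th=np.arctan2(z[m],cy[m]+154);r=np.hypot(z[m],cy[m]+154);g=r>100
    print(n,g.sum(),'theta pct',np.percentile(th[g],[5,25,50,75,95]).round(3) if g.any() else None)
    kx=[(np.round(x['position']).tolist(),round(x['p'],2)) for x in bot.spot_in(n,'keeper')][:2];print(kx)
    cv2.imwrite('pics/'+sys.argv[1]+n+'z.png',cv2.resize(cv2.imread('pics/'+sys.argv[1]+n+'.png')[60:380,180:520],(640,600),interpolation=2))
E
python3 lid.py l5
```

```text
time: 12.8
tool_pos: [478.7, -124.5, 263.8]
eef_rot: [0.779, 0.628, 0.0, -0.001]
ft_force: [0.2, 0.2, 0.5]
width: 0.6
t 12.8 tcp [ 478.7 -124.5  263.8] case -61.4 -107.8 toolx deg 77.74 z [-0.001  0.002 -1.   ] F [0.2 0.2 0.5] w 0.6 q [-0.5  -0.02  1.77  0.    1.39 -0.28]
side 1349 theta pct [1.133 1.159 1.175 1.19  1.214]
[([363.0, 250.0], 0.59)]
scene 760 theta pct [1.084 1.103 1.117 1.129 1.174]
[([279.0, 192.0], 0.68)]
```

View pics/l5sidez.png

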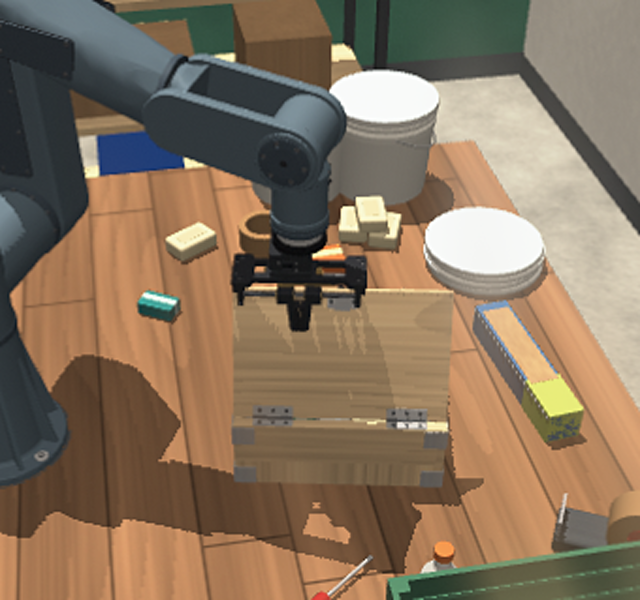

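Side pic: the lid has followed to θ≈1.175. Continuing the arc.

```bash
python3 -m creep '[[0.68,0,0.3,0,0,0,1],[1.36,0,0.61,0,0,0,1],[2.02,0,0.97,0,0,0,1],[2.66,0,1.36,0,0,0,1],[3.29,0,1.78,0,0,0,1],[3.88,0,2.23,0,0,0,1],[4.46,0,2.71,0,0,0,1],[5.01,0,3.22,0,0,0,1],[5.54,0,3.76,0,0,0,1],[6.03,0,4.32,0,0,0,1],[6.5,0,4.9,0,0,0,1],[6.94,0,5.51,0,0,0,1]]'
python3 st.py
```

```text
time: 14.2
tool_pos: [493.8, -57.8, 209.1]
eef_rot: [0.779, 0.627, 0.0, 0.0]
ft_force: [-0.6, -2.7, 1.4]
width: 0.4
t 14.2 tcp [493.8 -57.8 209.1] case -60.9 -39.4 toolx deg 77.68 z [ 0.  0. -1.] F [-0.6 -2.7  1.4] w 0.4 q [-0.36  0.03  1.83  0.    1.28 -0.14]
```

```bash
python3 -m creep '[[0.41,0,0.63,0,0,0,1],[0.78,0,1.28,0,0,0,1],[1.13,0,1.95,0,0,0,1],[1.44,0,2.63,0,0,0,1],[1.71,0,3.33,0,0,0,1],[1.95,0,4.04,0,0,0,1],[2.15,0,4.76,0,0,0,1],[2.32,0,5.49,0,0,0,1],[2.43,0,6.08,0,0,0,1],[2.49,0,6.53,0,0,0,1],[2.55,0,6.97,0,0,0,1],[2.55,0,6.97,0,0,0,1]]'
python3 st.py; python3 lid.py l6
```

```text
time: 15.4
tool_pos: [498.7, -33.0, 139.1]
eef_rot: [0.779, 0.627, -0.0, -0.001]
ft_force: [-0.2, 0.5, -0.7]
width: 0.2
t 15.4 tcp [498.7 -33.  139.1] case -61.4 -14.1 toolx deg 77.67 z [-0.001  0.001 -1.   ] F [-0.2  0.5 -0.7] w 0.2 q [-0.3   0.13  1.88  0.    1.13 -0.09]
side 776 theta pct [0.069 0.087 0.098 0.112 0.137]
[([359.0, 259.0], 0.57)]
scene 1003 theta pct [0.062 0.084 0.094 0.103 0.117]
[([277.0, 235.0], 0.97)]
```

View pics/l6scenez.png

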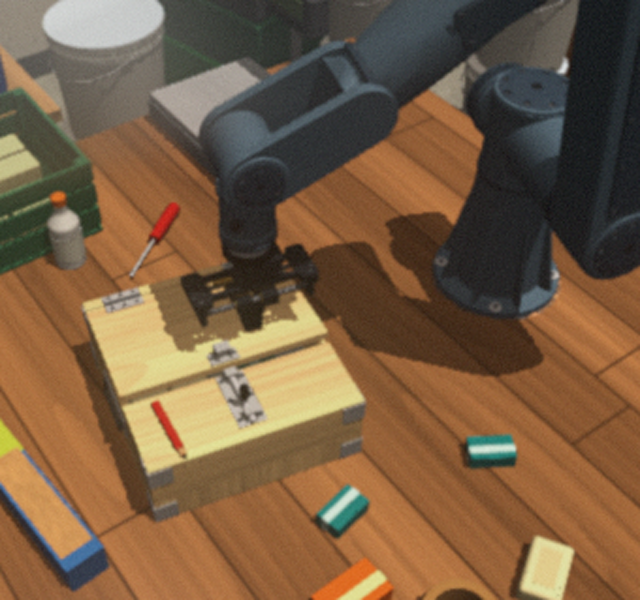

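Scene pic: the lid is nearly down (θ≈0.1), with the gripper on its robot side. Closing it slowly.

```bash
python3 -m creep '[[0.02,0,0.2,0,0,0,1],[0.03,0,0.4,0,0,0,1],[0.04,0,0.6,0,0,0,1],[0.05,0,0.75,0,0,0,1],[0.06,0,0.9,0,0,0,1],[0.06,0,1.0,0,0,0,1],[0.06,0,1.1,0,0,0,1],[0.06,0,1.2,0,0,0,1],[0.06,0,1.3,0,0,0,1],[0.06,0,1.35,0,0,0,1],[0.06,0,1.35,0,0,0,1]]'
python3 -m creep '[[0,0,0.1,0,0,0,1],[0,0,0.1,0,0,0,1]]'
python3 -m creep '[[0,0,0.1,0,0,0,1],[0,0,0.1,0,0,0,1]]'
```

```text
time: 16.7
tool_pos: [499.1, -32.8, 126.2]
eef_rot: [0.779, 0.627, -0.0, -0.0]
ft_force: [0.7, 0.5, 1.0]
width: 0.4
time: 16.9
tool_pos: [499.2, -32.8, 125.4]
eef_rot: [0.779, 0.627, -0.0, -0.0]
ft_force: [-0.3, 0.8, 3.0]
width: 0.5
time: 17.1
tool_pos: [499.2, -32.8, 125.3]
eef_rot: [0.779, 0.627, -0.0, -0.0]
ft_force: [-4.1, 1.5, 11.9]
width: 0.3
```

```bash
python3 -m creep '[[0,0,0.1,0,0,0,1],[0,0,0.1,0,0,0,1]]'
python3 -m creep '[[0,0,-0.3,0,0,0,1],[0,0,-2,0,0,0,1],[0,0,-5,0,0,0,1],[0,0,-9,0,0,0,1],[-1,0,-12,0,0,0,1],[-2,1,-14,0,0,0,1],[-3,2,-16,0,0,0,1],[-3,2,-16,0,0,0,1],[-3,2,-16,0,0,0,1]]'
python3 st.py; python3 lid.py l7
cat > kn.py <<'E'
from h import *
import sys
n='wrist';d=cap(n,sys.argv[1]);P=cloud(d);v=d['range_z']>0
a=np.deg2rad(-12.35);X=np.array([np.cos(a),np.sin(a)]);Y=np.array([-X[1],X[0]]);O=np.array([561.7,-32.4])
q=P[...,:2]-O;cx=q@X;cy=q@Y;z=P[...,2]
hsv=cv2.cvtColor(d['frame'],cv2.COLOR_RGB2HSV)
for zl,zh,nm in [(160,176,'knobtop'),(148,160,'knobmid'),(137,148.,'strap/keeper tops')]:
    m=v&(z>zl)&(z<zh)&(abs(cx)<45)&(cy>10)&(cy<172)
    if m.any(): print(nm,m.sum(),'cx',cx[m].min().round(1),cx[m].mean().round(1),cx[m].max().round(1),'cy',cy[m].min().round(1),cy[m].mean().round(1),cy[m].max().round(1),'z',z[m].mean().round(1), np.argwhere(m).mean(0)[::-1].round())
for nm,m in [('lid z',(abs(cx-90)<40)&(cy>-90)&(cy<40)),('deck z',(abs(cx-70)<25)&(cy>60)&(cy<150)),('lid near edge',(abs(cx-90)<40)&(cy>20)&(cy<40)),('deck near edge',(abs(cx-70)<25)&(cy>55)&(cy<75))]:
    m=m&v
    if m.any(): print(nm,np.median(z[m]).round(2),m.sum())
for k in ['bolt_knob','keeper','bolt']: print(k,[(np.round(x['position']).tolist(),round(x['p'],2)) for x in bot.spot_in(n,k)][:2])
E
python3 kn.py w7.png
```

```text
time: 17.3
tool_pos: [499.2, -32.8, 125.3]
eef_rot: [0.779, 0.627, -0.0, 0.0]
ft_force: [-8.6, 3.0, 20.5]
width: 0.5
time: 18.2
tool_pos: [511.9, -66.2, 282.3]
eef_rot: [0.779, 0.627, -0.0, -0.001]
ft_force: [0.4, -0.4, 0.1]
width: 0.2
t 18.2 tcp [511.9 -66.2 282.3] case -41.5 -43.7 toolx deg 77.65 z [-0.001  0.    -1.   ] F [ 0.4 -0.4  0.1] w 0.2 q [-0.36  0.01  1.7   0.    1.43 -0.14]
side 31 theta pct [0.034 0.038 0.044 0.056 0.071]
[([357.0, 262.0], 0.89)]
scene 10 theta pct [0.038 0.04  0.049 0.054 0.058]
[]
knobtop 378 cx -7.3 -1.2 5.6 cy 108.2 113.5 119.1 z 168.7 [378.   9.]
knobmid 95 cx -7.4 -2.4 5.5 cy 108.6 110.8 118.7 z 155.9 [373.  20.]
strap/keeper tops 1903 cx -12.0 -0.9 11.5 cy 20.6 61.5 129.9 z 142.7 [370.  96.]
lid z 125.5 12986
deck z 125.5 6325
lid near edge 125.49 2255
deck near edge 125.49 1540
bolt_knob [([370.0, 34.0], 0.79)]
keeper [([372.0, 204.0], 0.65)]
bolt []
```

View pics/w7.png

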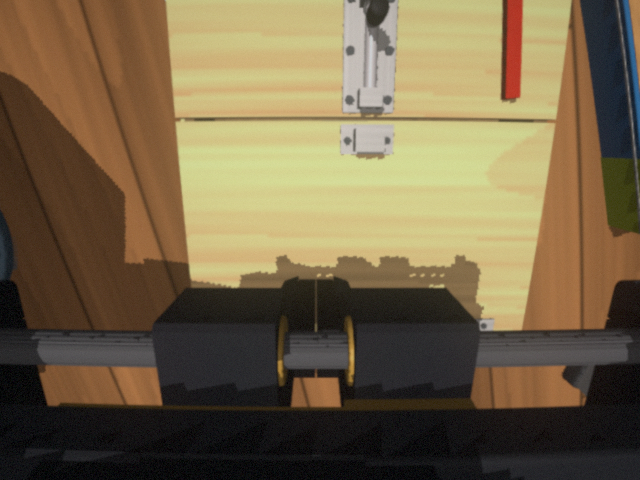

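View pics/l7scenez.png

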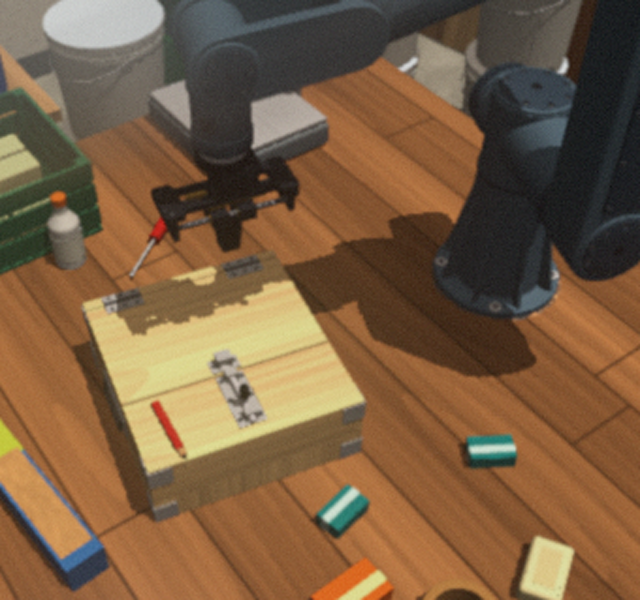

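Pics: the lid is flush (lid and deck both at z 125.5). The keeper is at wrist (368,140) and the knob is at the image top (376,10). I'll move forward for a better look at the knob.

```bash
python3 -m creep '[[4,2,0,0,0,0,1],[8,4,0,0,0,0,1],[8,4,0,0,0,0,1],[8,4,0,0,0,0,1],[8,4,0,0,0,0,1]]'; python3 st.py -1 145 250; python3 kn.py w8.png
```

```text
time: 19.1
tool_pos: [568.0, 2.8, 283.0]
eef_rot: [0.779, 0.627, -0.0, -0.0]
ft_force: [0.8, -0.7, -0.2]
width: 0.7
t 19.1 tcp [568.    2.8 283. ] case -1.4 35.8 toolx deg 77.67 z [-0.001 -0.    -1.   ] F [ 0.8 -0.7 -0.2] w 0.7 q [-0.2   0.13  1.57 -0.    1.44  0.01]
shift cm [10.93  0.04  3.3 ] turn z to 77.65: 0.02
knobtop 287 cx -7.4 -0.6 6.3 cy 109.5 115.6 122.0 z 169.8 [317. 128.]
knobmid 8 cx -6.2 -1.8 3.7 cy 109.0 110.3 112.1 z 155.6 [316. 136.]
strap/keeper tops 2142 cx -12.0 -0.5 11.0 cy 19.9 81.3 151.3 z 142.9 [317. 172.]
lid z 125.6 6520
deck z 126.04 9988
lid near edge 125.72 2512
deck near edge 363.77 8112
bolt_knob [([314.0, 141.0], 0.95)]
keeper [([317.0, 253.0], 0.84)]
bolt [([319.0, 141.0], 0.73)]
```

View pics/w8.png

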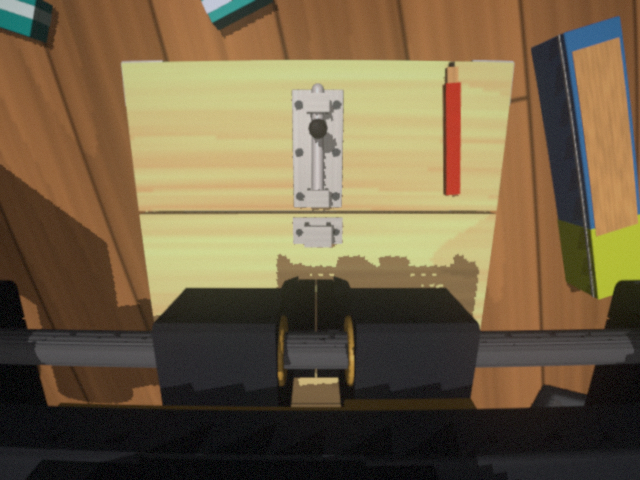

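Wrist pic: knob at (318,128), i.e. case (-0.5,115.7). Keeper at (317,235), aligned in x. Going to the +y side of the knob at z 151, above the straps.

```bash
python3 -m creep '[[4,0.05,0,0,0,0,1],[8,0.05,0,0,0,0,1],[11,0.05,1,0,0,0,1],[11.4,0.05,3,0,0,0,1],[11.4,0.05,6,0,0,0,1],[11.4,0.05,9,0,0,0,1],[11.4,0.05,11,0,0,0,1],[11.4,0.05,12.5,0,0,0,1],[11.4,0.05,13.2,0,0,0,1],[11.4,0.05,13.2,0,0,0,1],[11.4,0.05,13.2,0,0,0,1]]'; python3 st.py -1 132 151
python3 - <<'E'
from h import *
d=cap('scene','s9.png')
cv2.imwrite('pics/s9z.png',cv2.resize(cv2.imread('pics/s9.png')[180:330,220:400],(720,600),interpolation=2))
E
```

```text
time: 20.4
tool_pos: [594.1, 114.4, 152.4]
eef_rot: [0.779, 0.627, 0.001, 0.001]
ft_force: [-0.0, -0.5, -1.3]
width: 0.2
t 20.4 tcp [594.1 114.4 152.4] case 0.2 150.3 toolx deg 77.66 z [ 0.002 -0.    -1.   ] F [-0.  -0.5 -1.3] w 0.2 q [-0.01  0.33  1.6  -0.    1.2   0.21]
shift cm [-1.83 -0.12  0.14] turn z to 77.65: 0.01
```

View pics/s9z.png

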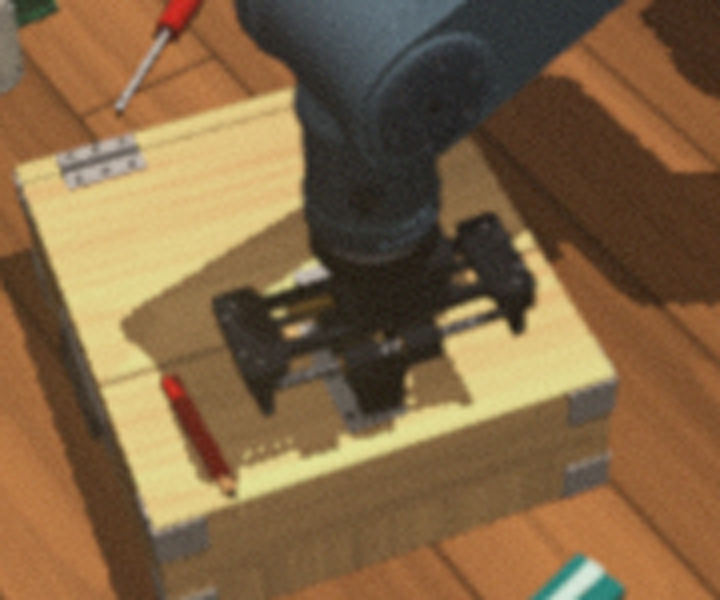

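The fingers are behind the knob, above the rear strap. Pushing in stages.

```bash
python3 -m creep '[[-0.6,-0.05,0,0,0,0,1],[-1.2,-0.05,0,0,0,0,1],[-1.6,-0.05,0,0,0,0,1],[-2.0,-0.05,0,0,0,0,1],[-2.4,-0.05,0,0,0,0,1],[-2.8,-0.05,0,0,0,0,1],[-3.2,-0.05,0,0,0,0,1],[-3.6,-0.05,0,0,0,0,1],[-4.0,-0.05,0,0,0,0,1]]'; python3 st.py
python3 -m creep '[[-0.3,0,0,0,0,0,1],[-0.6,0,0,0,0,0,1],[-0.9,0,0,0,0,0,1]]';python3 st.py
```

```text
time: 21.35
tool_pos: [584.4, 75.4, 151.6]
eef_rot: [0.779, 0.627, 0.0, 0.0]
ft_force: [1.0, 3.7, 2.7]
width: 0.4
t 21.35 tcp [584.4  75.4 151.6] case -0.8 110.1 toolx deg 77.68 z [ 0.001  0.    -1.   ] F [1.  3.7 2.7] w 0.4 q [-0.07  0.3   1.65  0.    1.19  0.14]
time: 21.65
tool_pos: [582.5, 66.5, 151.4]
eef_rot: [0.779, 0.627, 0.0, 0.0]
ft_force: [1.0, 2.7, 2.3]
width: 0.1
t 21.65 tcp [582.5  66.5 151.4] case -0.8 101.1 toolx deg 77.68 z [ 0. -0. -1.] F [1.  2.7 2.3] w 0.1 q [-0.09  0.3   1.65  0.    1.19  0.13]
```

Sliding at the expected ~3 N. Continuing.

```bash
python3 -m creep '[[-0.3,0,0,0,0,0,1],[-0.6,0,0,0,0,0,1],[-0.8,0,0,0,0,0,1]]'
python3 -m creep '[[-0.2,0,0,0,0,0,1],[-0.3,0,0,0,0,0,1]]'
python3 -m creep '[[-0.2,0,0,0,0,0,1],[-0.2,0,0,0,0,0,1]]';python3 st.py
```

```text
time: 21.95
tool_pos: [580.7, 58.7, 151.4]
eef_rot: [0.779, 0.627, 0.0, 0.0]
ft_force: [1.6, 3.6, 2.7]
width: 0.4
time: 22.15
tool_pos: [580.5, 57.5, 151.4]
eef_rot: [0.779, 0.627, 0.001, -0.001]
ft_force: [4.5, 11.9, 1.6]
width: 0.5
time: 22.35
tool_pos: [580.4, 57.3, 151.5]
eef_rot: [0.779, 0.627, 0.003, -0.001]
ft_force: [6.1, 16.1, 1.3]
width: 0.4
t 22.35 tcp [580.4  57.3 151.5] case -0.9 91.7 toolx deg 77.7 z [ 0.003  0.006 -1.   ] F [ 6.1 16.1  1.3] w 0.4 q [-0.11  0.29  1.66  0.01  1.19  0.1 ]
```

```bash
python3 -m creep '[[-0.2,0,0,0,0,0,1],[-0.2,0,0,0,0,0,1]]'; python3 st.py
python3 -m creep '[[0.6,0,0,0,0,0,1],[1.5,0,0,0,0,0,1],[2,0,-3,0,0,0,1],[1,0,-7,0,0,0,1],[-3,0,-11,0,0,0,1],[-7,0,-13,0,0,0,1],[-8,0,-13,0,0,0,1],[-8,0,-13,0,0,0,1],[-8,0,-13,0,0,0,1]]'; python3 st.py; python3 kn.py w10.png; python3 lid.py l10
```

```text
time: 22.55
tool_pos: [580.4, 57.1, 151.6]
eef_rot: [0.779, 0.627, 0.004, -0.002]
ft_force: [7.6, 22.4, 0.1]
width: 0.3
t 22.55 tcp [580.4  57.1 151.6] case -0.9 91.5 toolx deg 77.72 z [ 0.004  0.009 -1.   ] F [ 7.6 22.4  0.1] w 0.3 q [-0.11  0.29  1.67  0.01  1.19  0.1 ]
time: 23.45
tool_pos: [561.3, -25.5, 279.6]
eef_rot: [0.779, 0.627, -0.001, -0.001]
ft_force: [0.5, -0.4, -1.3]
width: 0.5
t 23.45 tcp [561.3 -25.5 279.6] case -1.8 6.6 toolx deg 77.63 z [-0.003  0.001 -1.   ] F [ 0.5 -0.4 -1.3] w 0.5 q [-0.26  0.12  1.59  0.    1.43 -0.04]
knobtop 297 cx -7.4 -0.5 6.3 cy 69.9 76.5 83.1 z 169.9 [319. 142.]
knobmid 1 cx 10.4 10.4 10.4 cy 32.2 32.2 32.2 z 148.2 [332. 200.]
strap/keeper tops 2183 cx -11.5 -0.5 10.7 cy 15.3 73.6 143.4 z 143.0 [318. 145.]
lid z 126.27 15630
deck z 125.46 6995
lid near edge 356.09 6950
deck near edge 125.39 1410
bolt_knob [([317.0, 137.0], 0.95), ([457.0, 94.0], 0.73)]
keeper [([320.0, 234.0], 0.85)]
bolt [([319.0, 135.0], 0.94)]
side 43 theta pct [0.038 0.041 0.048 0.055 0.066]
[([360.0, 263.0], 0.73)]
scene 5 theta pct [0.032 0.032 0.033 0.043 0.045]
[([289.0, 233.0], 0.72)]
```

```bash
python3 -c "
import cv2
cv2.imwrite('pics/w10z.png',cv2.resize(cv2.imread('pics/w10.png')[60:280,180:470],(790,600),interpolation=2))"
```

```text
(no output)
```

View pics/w10z.png

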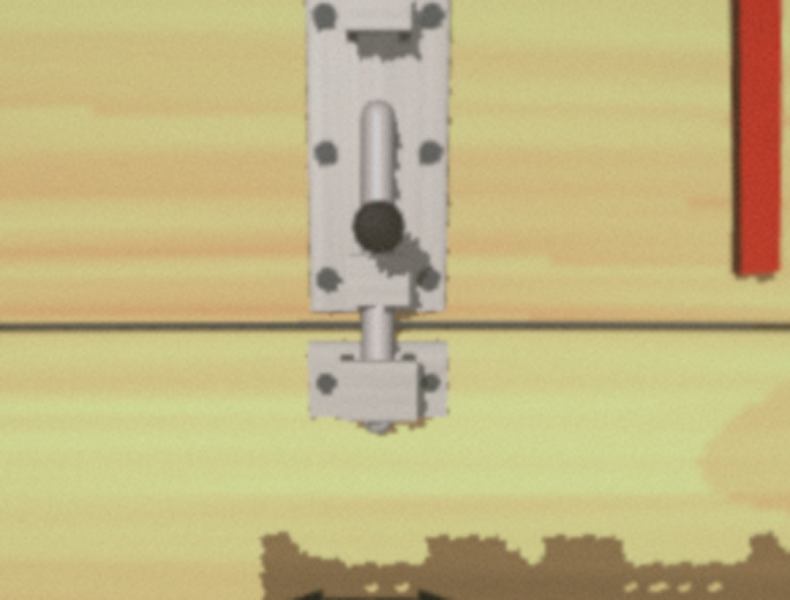

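Wrist crop: the knob moved 39 mm to cy 76.5, and the rod passes through the keeper and shows beyond it (crop (380,428)). Its tip is at cy≈15, where fully home would put it at about 16. One last overview before handing in.

```bash
python3 - <<'E'
from h import *
import pickle
d=cap('wrist');P=cloud(d)
a=np.deg2rad(-12.35);X=np.array([np.cos(a),np.sin(a)]);Y=np.array([-X[1],X[0]]);O=np.array([561.7,-32.4])
q=P[...,:2]-O;cx=q@X;cy=q@Y;z=P[...,2]
for lo,hi in[(129,134),(134,141),(141,148)]:
    m=(z>lo)&(z<hi)&(abs(cx)<4)&(cy<45)&(cy>0);print(lo,m.sum(),cy[m].min() if m.any() else None)
b=pickle.load(open('scene0.pkl','rb'))['frame']; f=cv2.imread('pics/l10scene.png')[:,:,::-1]
df=cv2.absdiff(b,f).max(2);print(df[300:420,340:500].mean())
E
```

```text
129 0 None
134 122 15.103410609052727
141 230 20.18082028541647
21.60265625
```

View pics/l10scene.png

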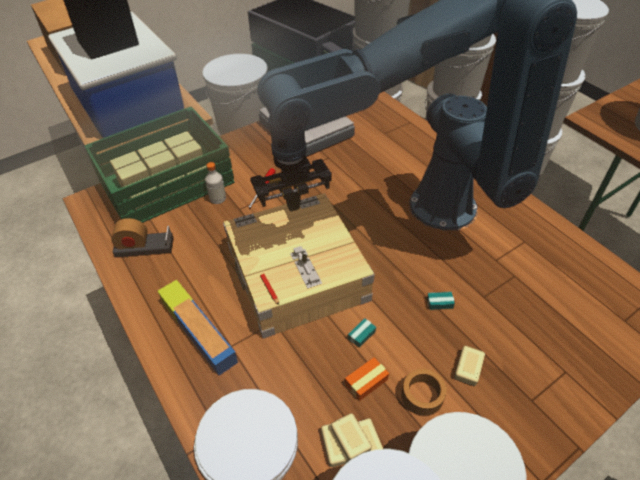

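The rod sticks out at least 5 mm past the keeper, the lid is flush, and the bystanders are at their original pixels. Handing in.

```bash
python3 -c "
from plant import bot
print(bot.close_job())"
```

```text
the job is handed in; nothing more can be done
None
```

The case is packed, shut and bolted, and the job was handed in at about 24 s of the 61 s allowed.

- **Carton:** I picked the 94x58 mm teal carton, not the two smaller look-alikes. I lowered it until it touched the bay floor and then released it. The wrist camera showed it flat, top at z 88.6 mm, and aligned in the bay.
- **Lid:** I pushed it slowly from 1.67 rad along its arc to shut and pressed it with about 20 N. Lid and deck then both measured z 125.5 mm.
- **Bolt:** I pushed the knob 39 mm at about 3 N until it hit a hard stop, held at about 24 N. The rod shows at least 5 mm beyond the keeper, against 6 mm expected when fully home. It started partly out (about 7 mm), which fits the travel.

**Checks that disagreed:** After the lid was shut, my lid-angle script still gave 0.03–0.05 rad. It had only a few stray points to work with then, since it ignores anything within 6 mm of the lid plane. In the last wrist view, with the gripper in the way, one lid height patch read 126.3 mm and another was unusable. I relied on the clean heights from the earlier view and on the bolt entering the keeper freely.

In the last scene picture the other things were where they started, and the gripper was clear of everything.

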